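Stand the fallen post foot back in the lane and fit its collar

TASK

One of the blue post feet waiting for the welder has fallen over in the lane. Stand it upright again, flat on its foot plate between the two low rails, on the free yellow mark, and let go of it; then slide the loose brass collar over its top, keeping hold of it until it is down on the shoulder. Do not shift the two standing neighbours, the red magnet square or the spray can.

Things in the scene. Friction and masses are not known exactly. Their poses are not given: they have to be found in the camera images.
- lane: fixed steel base plate, 100 mm (x) by 470 mm (y), its floor 5 mm above the bench; two grey rails along y, 3 mm higher than the floor, 10 mm wide, 62 mm apart inside. Origin at the centre of its underside; y along the lane, z up. Three yellow 50 mm square marks lie on its floor, one of them free
- mark0 (a point): centre of a yellow square mark on the lane's floor, 165 mm from the next one along the lane (mark1 is the middle one); its axes are the lane's. Which of the three marks is free varies
- mark1 (a point): centre of a yellow square mark on the lane's floor, 165 mm from the next one along the lane (mark1 is the middle one); its axes are the lane's. Which of the three marks is free varies
- mark2 (a point): centre of a yellow square mark on the lane's floor, 165 mm from the next one along the lane (mark1 is the middle one); its axes are the lane's. Which of the three marks is free varies
- post: the fallen post foot, 95 mm long: square steel plate 50 x 50 x 8 mm, blue tube 36 mm in diameter from 8 to 70 mm above the plate's underside, bare spigot 26 mm in diameter from 70 to 95 mm; 0.35 kg. Origin at mid-length on its axis; z from foot to spigot, x and y square to the plate. Starts lying along the lane on a plate edge and the shoulder, spigot to the lane's +y, dipping 0.11 rad
- post_foot (a point): centre of the underside of the fallen post foot's plate; axes as the post's
- post_shoulder (a point): the post's axis at the shoulder, where the tube steps down to the spigot (70 mm above the underside); the collar's lower face comes to rest here; axes as the post's
- collar: loose brass collar lying flat on the bench in front of the lane: outside diameter 46 mm, bore 30 mm, height 18 mm, about 0.15 kg; the same either way up. Origin at the centre of its underside, z along its axis
- collar_mid (a point): centre of the brass collar, 9 mm above its underside, on its axis
- neighbour_a: a finished post foot that stands upright in the lane: same shape and size as the fallen one, but with its brass collar already tacked on (46 mm across, from 70 to 88 mm above its underside; overall height 95 mm). Origin on its axis at mid-height, 47.5 mm above its underside; z up its axis
- neighbour_b: a finished post foot that stands upright in the lane: same shape and size as the fallen one, but with its brass collar already tacked on (46 mm across, from 70 to 88 mm above its underside; overall height 95 mm). Origin on its axis at mid-height, 47.5 mm above its underside; z up its axis
- magnet_square: red L-shaped welding magnet, about 75 x 75 mm and 18 mm high, lying on the bench in front of the lane. Origin at its underside, near its middle
- spray_can: green spray can, 52 mm in diameter, 150 mm high, standing on the bench to the robot's left. Origin at the centre of its underside
Things that resemble listed ones, but are neither listed nor needed, are in the scene too. There is more than one size of the collar; the job needs the largest.

How it is judged:
By the outcome, as a careful person would: the job done as asked, in the order asked, and still so for the second after the job is handed in, with the robot touching nothing.
It also fails if it takes over 62 s, if anything falls off the work surface, if the arm or the gripper's body presses on something with over 40 N, if the wrist force passes 120 N, or if a joint passes its speed limit or range.

ROBOT

A 7-joint arm with a two-finger parallel gripper is mounted at the origin on the work surface. World frame = base frame: x ahead of the robot, y to its left, z up, the work surface at z = 0. Lengths are in mm, angles in rad, forces in N, time in s.
With the tool pointing down it reaches from about 400 to 875 mm from the base axis. Payload 4.4 kg.
Tool frame: the origin (TCP) lies midway between the tips of the shut fingers; the grasp point (between the pads) lies 19 mm behind it; z points along the fingers, y is the line along which they close (so a half turn about z gives the same grasp; the last joint's range is limited). The gripper opens to 85 mm and grips with 20 to 120 N. Pads are 22 mm wide; open, the fingers measure 114 mm over their backs; the gripper's body (76 mm by 85 mm) begins 54 mm behind the grasp point. The pads swing forward as they close: fully open they stand 13 mm farther back than shut.
Start: joints at [1.076, 0.628, 0.038, 1.517, -0.027, 0.996, -0.02], TCP at [270.285, -591.155, 231.313] pointing down, gripper open.
Joint ranges: [-3.06, 3.06], [-0.37, 2.12], [-1.25, 1.32], [0.18, 2.47], [-1.1, 4.24], [0.23, 1.98], [-2.94, 2.94]. Speed limits (rad/s): [2.57, 2.57, 3.14, 3.14, 3.14, 3.14, 3.14].

INTERFACE

Orientations are given as [roll, pitch, yaw] about the fixed x, y, z axes, in that order (R = Rz(yaw) Ry(pitch) Rx(roll)).
In Python, from cell import telemetry, eyes, ctrl, finder gives the robot as it stands.
- The arm moves only by the tool move_arm, never from a script. Its argument "steps" is a list of rows, each a list of 7 numbers: the turn, a rotation vector about the world's x, y, z in degrees, then the shift along the world's x, y, z in m, then the finger opening in m, from 0 to 0.0854. A call has 1 to 5 rows; each row shifts and turns the commanded pose from where the row before left it; what a row does not reach is not made up. A row lasts 1/10 s, in which the tool goes at most 50 mm and 8.59 degrees, less where a joint would pass 70% of its speed; a pose out of reach is approached as far as the arm can. A call with a gripper value outside its range is refused whole. The fingers move at their own pace and stop on an object; the grip force is fixed at half the most. Time passes only in rows, so rows that do not move let the fingers close. It gives the time, the measured TCP pose, the force, the opening and the grip force at its end, in the units of the state.
- telemetry.read_state(): the state, without advancing time (a new reading comes with each control period).
- eyes.get_image(name): name is "side" or "top"; returns (picture, depth): 420x560x3 uint8, blue, green, red; 420x560 float32, mm along the optical axis (not along the pixel's ray), 0 where there is no reading.
- eyes.calibration(name): a dict with "fx", "fy", "cx", "cy" (pixels), "distortion" ([k1, k2, p1, p2, k3] as OpenCV has them; the pictures are not rectified), "position" and "attitude" of the camera in the world. Camera axes: x right, y down, z forward; pixel columns grow to the right and rows downward; lengths in mm; the calibration is good to about 2 mm. A picture is of the moment at which its call begins. calibration takes no time and is no camera call.
- ctrl.finish_job(): hands the job in; it is judged then, once.
Trained networks look in the newest picture that a camera, given by its name, has taken for a name from the list of things; names that differ only in an ending like _2 or _b are one class to them, and where a whole thing is asked for, a point or a joint stands for the part that bears it (a point fixed in the world has none). Each returns a list of dicts, best first, with "confidence" (0 to 1); they miss things now and then, are a little off and sometimes report something else, mostly with a low value. They report only what shows in the picture. A call takes as long as a camera call. They do not tell look-alikes from the thing itself.
- finder.boxes_of(camera, name): "location" ([x, y, z] in mm, in the coordinates of the camera as it stood for that picture, good to about 4 mm: the middle of the surface that is visible of it).
- finder.cut_out(camera, name): "mask" (420x560 bool, what is visible of it).
- finder.pinpoint(camera, name): "location" ([x, y, z] in mm, in the coordinates of the camera as it stood for that picture, good to about 4 mm: a listed point, or the origin of a listed thing).
The state is a dict: "clock": time; "qpos": joint angles; "qd": joint speeds; "tau": joint torques, N m; "eef_pos": TCP position; "tool_rot": TCP orientation; "force": force on the tool from outside, world axes, zero at the start; "torque": the same for the moment, N m; "width": finger opening in mm; "gripper_force": force on a finger pad.
Only numpy, scipy, OpenCV 4.12 (cv2) and the standard library are available. Lean on these libraries where they do the work, as an engineer would, in place of code of your own. Each camera call takes 0.05 s, during which the arm holds its last target. There are 200 camera calls.

## Working session

There is one attempt and no reset: what is moved stays moved. The work goes in short steps, Python scripts to look and compute and a tool call to move; the robot and the scene stay as the last step left them, time stands still between calls to the robot, and variables do not carry over. Pictures are saved under pics/ and viewed, at most 10 in all, crops included, and the job is handed in when it is done.

Besides the shell and the picture viewer there is one more tool, called after "Call:" by a JSON object that holds its "api" and its "payload", one argument or row to a line. move_arm: Moves the arm, as the interface text tells. Its arguments: {"type":"object","properties":{"steps":{"type":"array"}},"required":["steps"]}

```bash
mkdir -p pics; ls; cat > h.py <<'E'
import numpy as np, cv2
from cell import telemetry, eyes, ctrl, finder
from scipy.spatial.transform import Rotation as R
def cam(n):
    c=eyes.calibration(n); K=np.array([[c['fx'],0,c['cx']],[0,c['fy'],c['cy']],[0,0,1.]])
    return c,K,np.array(c['distortion'],float),R.from_euler('xyz',c['attitude']) if np.size(c['attitude'])==3 else R.from_matrix(c['attitude']),np.array(c['position'],float)
def cloud(n,depth):
    c,K,D,r,p=cam(n); h,w=depth.shape
    u,v=np.meshgrid(np.arange(w,dtype=float),np.arange(h,dtype=float))
    q=cv2.undistortPoints(np.stack([u.ravel(),v.ravel()],1)[:,None],K,D)[:,0]
    P=np.c_[q,np.ones(len(q))]*depth.reshape(-1,1)
    return (r.apply(P)+p).reshape(h,w,3)
def toworld(n,x):
    c,K,D,r,p=cam(n); return r.apply(np.array(x))+p
E
python3 - <<'E'
from h import *
s=telemetry.read_state(); print(s)
for n in('top','side'):
    print(eyes.calibration(n))
    im,d=eyes.get_image(n); cv2.imwrite(f'pics/{n}0.png',im); np.save(f'{n}0.npy',d)
    for t in ['post_foot','post_shoulder','post','collar','mark0','mark1','mark2','neighbour_a','magnet_square','spray_can']:
        for o in finder.pinpoint(n,t)[:4]: print(n,t,toworld(n,o['location']).round(1),round(o['confidence'],2))
E
```

```text
pics
{'clock': 0.0, 'qpos': array([ 1.07617692,  0.62931413,  0.03841739,  1.51840612, -0.02700491,
        0.99631032, -0.02001039]), 'qd': array([-0.00174217, -0.00211825,  0.00042082,  0.00163634, -0.00098232,
        0.00061125, -0.00153124]), 'tau': array([-7.12491401e-04, -5.63398826e+01,  1.22571845e+00, -1.93446815e+01,
        1.09481442e-02,  1.05473486e-02, -1.13634908e-05]), 'eef_pos': array([ 270.03886441, -590.53982793,  230.39719494]), 'tool_rot': array([-3.13967184e+00,  6.08912299e-06,  4.28825357e-01]), 'force': array([0.09794337, 0.72740429, 0.68340501]), 'torque': array([-0.07620343,  0.07669984,  0.01670385]), 'gripper_force': 0.0, 'width': 85.26685753699432}
{'fx': 433.8187801524405, 'fy': 433.8187801524405, 'cx': 287.3027876871991, 'cy': 210.22677878601178, 'distortion': array([0.01689011, 0.        , 0.        , 0.        , 0.        ]), 'position': array([468.06959385,  80.41173381, 948.76758202]), 'attitude': array([-3.06631266,  0.01443599, -1.58434938])}
top post_foot [ 624.6 -179.7   30.8] 0.93
top post_foot [446.6 156.4   1.9] 0.55
top post_shoulder [ 62
[... 1261 characters left out ...]
de post_shoulder [ 624.9 -112.7   22.2] 0.95
side post [ 621.4 -133.6   20.6] 0.62
side collar [ 4.456e+02 -1.977e+02 -3.000e-01] 0.89
side collar [ 385.6 -272.3   -2. ] 0.66
side collar [ 3.730e+02 -1.434e+02  1.000e-01] 0.61
side collar [589.2 193.3   4.5] 0.49
side mark0 [591.7 194.8   4.8] 0.88
side mark0 [610.6  30.    2.8] 0.74
side mark1 [591.7 194.8   4.8] 0.88
side mark1 [610.6  30.    2.8] 0.74
side mark2 [591.7 194.8   4.8] 0.88
side mark2 [610.6  30.    2.8] 0.74
side neighbour_a [609.6  25.8  52.4] 0.93
side neighbour_a [589.6 200.6  54.6] 0.59
side magnet_square [6.09e+02 3.08e+01 4.00e-01] 0.57
side magnet_square [449.1 152.8   1.1] 0.56
side spray_can [442.7 391.1   1.8] 0.68
```

View pics/top0.png

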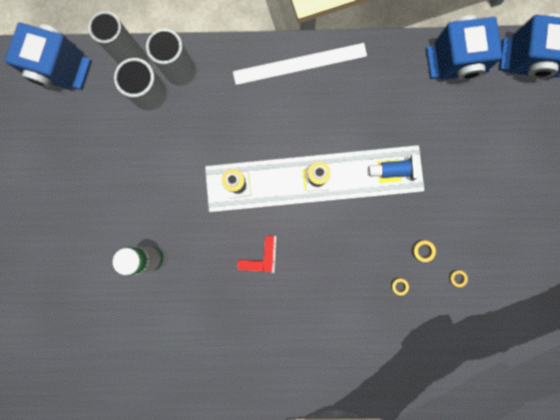

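View pics/side0.png

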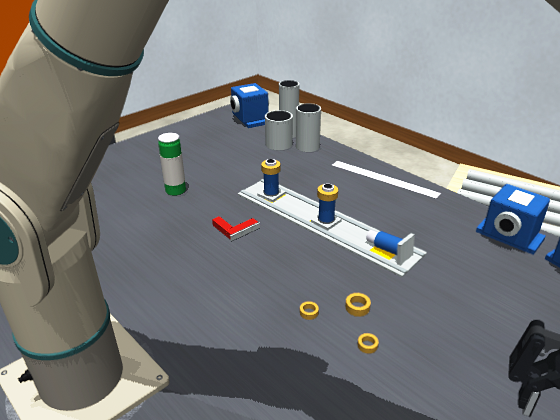

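Top view: the lane has neighbours standing at px (233,181) and (318,173), and the fallen post at (390,170) lying over the free mark. There are three brass rings, at (425,251), (400,287) and (459,279). The first looks the largest, so I'll measure all three and confirm in a crop.

```bash
python3 - <<'E'
from h import *
for n in ('top','side'):
    im=cv2.imread(f'pics/{n}0.png'); d=np.load(f'{n}0.npy'); C=cloud(n,d); X,Y,Z=C[...,0],C[...,1],C[...,2]
    b=(abs(X-480)<60)&(abs(Y+50)<60); print(n,'bench z',np.median(Z[b]),np.std(Z[b]))
    hsv=cv2.cvtColor(im,cv2.COLOR_BGR2HSV)
    br=(hsv[...,0]>12)&(hsv[...,0]<35)&(hsv[...,1]>120)&(X>340)&(X<480)&(Y<-100)&(Y>-320)&(d>0)
    k,l,st,_=cv2.connectedComponentsWithStats(br.astype(np.uint8))
    for i in range(1,k):
        if st[i,4]<25: continue
        m=l==i; top=m&(Z>np.percentile(Z[m],60)-3)
        (c,r)=cv2.minEnclosingCircle(C[top][:,:2].astype(np.float32)); print(n,'ring px',st[i,:4],'c',np.round(c,1),'dia',round(2*r,1),'ztop',np.percentile(Z[m],80).round(1))
    # lane
    ln=(Z>2.5)&(Z<14)&(X>530)&(X<690)&(Y>-240)&(Y<280)&(hsv[...,2]>110)
    ln=cv2.morphologyEx(ln.astype(np.uint8),cv2.MORPH_OPEN,np.ones((3,3)))>0
    rect=cv2.minAreaRect(C[ln][:,:2].astype(np.float32)); print('lane',rect,np.median(Z[ln]))
    a=(hsv[...,0]>100)&(hsv[...,0]<130)&(hsv[...,1]>90)&(X>570)&(X<680)&(Y>-230)&(Y<-60)&(Z>8)
    p=C[a]; print('blue',len(p),p.min(0).round(1),p.max(0).round(1))
    po=(Z>12)&(X>570)&(X<680)&(Y>-230)&(Y<-60); p=C[po]
    print('post all',np.percentile(p,[1,50,99],axis=0).round(1).tolist())
    for y in range(-200,-75,8):
        q=p[abs(p[:,1]-y)<4]
        if len(q)>2: print(y,len(q),q[:,0].min().round(1),q[:,0].max().round(1),np.percentile(q[:,2],95).round(1),end=' | ')
    print()
    for y0,nm in ((30,'A'),(200,'B')):
        q=C[(Z>80)&(X>560)&(X<650)&(abs(Y-y0)<40)]; print(nm,cv2.minEnclosingCircle(q[:,:2].astype(np.float32)),q[:,2].max())
im=cv2.imread('pics/top0.png'); cv2.imwrite('pics/ringcrop.png',cv2.resize(im[140:310,360:490],None,fx=4.4,fy=3.5,interpolation=cv2.INTER_CUBIC)[:598])
E
```

```text
top bench z 0.03413584157055993 1.6955548587169322
top ring px [413 240  23  22] c [ 448.  -197.2] dia 45.3 ztop 18.8
top ring px [450 270  17  17] c [ 388.7 -267.6] dia 34.9 ztop 14.3
top ring px [392 278  17  17] c [ 373.5 -144. ] dia 34.0 ztop 14.7
lane ((608.2817993164062, 34.035064697265625), (100.44613647460938, 469.46728515625), 4.73598051071167) 5.967958766921527
blue 418 [ 606.8 -169.    32.3] [ 639.7 -108.9   51.2]
post all [[599.2, -176.5, 14.3], [620.1, -138.8, 40.2], [647.3, -84.6, 57.3]]
-176 65 598.8 649.0 57.9 | -168 123 598.8 664.3 56.0 | -160 70 606.0 640.6 47.9 | -152 67 605.0 640.6 46.9 | -144 68 590.2 638.5 45.4 | -136 68 590.2 639.8 44.5 | -128 69 586.1 639.8 44.2 | -120 64 604.0 637.4 42.4 | -112 68 604.1 638.0 42.0 | -104 51 608.7 631.7 39.0 | -96 45 608.7 632.1 35.6 | -88 54 608.7 632.6 33.8 | 
A ((606.7127075195312, 27.3109188079834), 22.831483840942383) 104.84542142946407
B ((594.6904296875, 199.90370178222656), 23.027463912963867) 104.0361505451475
side bench z 0.02342377779234539 1.2177097613629972
side ring px [346 293  25  23] c [ 447.5 -199.7] dia 48.3
[... 221 characters left out ...]
53759765625), 4.571305274963379) 5.743473909914599
blue 401 [ 602.9 -168.6   15.3] [ 637.  -104.2   48. ]
post all [[599.4, -185.1, 13.1], [613.0, -156.6, 34.5], [650.0, -89.2, 56.2]]
-184 220 597.5 651.6 50.1 | -176 124 597.8 652.6 56.2 | -168 36 604.0 652.0 54.0 | -160 63 606.1 633.7 46.8 | -152 62 604.7 633.6 45.6 | -144 56 604.4 631.5 44.4 | -136 62 602.9 637.0 44.4 | -128 63 603.6 631.2 42.8 | -120 51 603.2 629.1 42.0 | -112 35 604.1 632.3 41.1 | -104 38 608.1 629.9 34.9 | -96 39 608.6 626.8 34.0 | -88 23 606.7 627.5 32.7 | 
A ((606.4277954101562, 26.31340980529785), 25.215036392211914) 102.23691064055004
B ((595.3255615234375, 196.57171630859375), 24.622039794921875) 102.60443202532917
```

View pics/ringcrop.png

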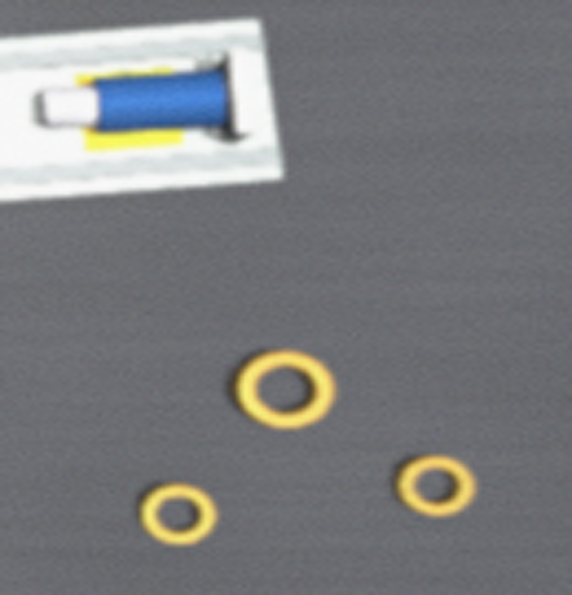

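The largest ring (46 mm) is at px (425,251), which is (448,-198). The other two, at px (400,287) and (459,279), are about 35 mm, so the first one is the collar. The lane has yaw 4.65° and the free mark is mark0 at (622,-131). The post axis is at (622,-132,26). I'll move towards it now.

Call:
{"api": "move_arm", "payload": {
  "steps": [
    [0,0,7,0.023,0.0356,0,0.085],
    [0,0,7,0.023,0.0356,0,0.085],
    [0,0,7,0.023,0.0356,0,0.085],
    [0,0,7,0.023,0.0356,0,0.085],
    [0,0,7,0.023,0.0356,0,0.085]
  ]
}}

```text
clock: 1.6
eef_pos: [386.0, -411.8, 231.5]
tool_rot: [3.141, 0.0, 1.044]
force: [0.8, 0.1, -0.6]
width: 85.0
gripper_force: 0.0
```

Call:
{"api": "move_arm", "payload": {
  "steps": [
    [0,0,7,0.023,0.0356,0,0.085],
    [0,0,7,0.023,0.0356,0,0.085],
    [0,0,7,0.023,0.0356,0,0.085],
    [0,0,7,0.023,0.0356,0,0.085],
    [0,0,7,0.023,0.0356,0,0.085]
  ]
}}

```text
clock: 2.1
eef_pos: [501.1, -233.8, 231.6]
tool_rot: [3.141, 0.001, 1.655]
force: [1.1, -0.2, 0.3]
width: 84.9
gripper_force: 0.0
```

Call:
{"api": "move_arm", "payload": {
  "steps": [
    [-6.98,-0.57,0,0.023,0.0355,-0.012,0.085],
    [-6.98,-0.57,0,0.023,0.0355,-0.012,0.085],
    [-6.98,-0.57,0,0.023,0.0355,-0.012,0.085],
    [-6.98,-0.57,0,0.023,0.0355,-0.012,0.085],
    [-6.98,-0.57,0,0.023,0.0355,-0.012,0.085]
  ]
}}

```text
clock: 2.6
eef_pos: [609.5, -67.7, 175.1]
tool_rot: [3.141, 0.579, 1.647]
force: [0.6, -0.6, -0.4]
width: 85.2
gripper_force: 0.0
```

```bash
python3 - <<'E'
from h import *
s=telemetry.read_state(); r=R.from_euler('xyz',s['tool_rot']); print(s['eef_pos'],s['qpos'].round(2),'toolz',r.apply([0,0,1]).round(3),'tooly',r.apply([0,1,0]).round(3))
E
```

```text
[609.52293748 -67.72548727 175.07131476] [-0.27  0.71  0.04  1.74  0.7   0.93 -0.67] toolz [ 0.042 -0.546 -0.837] tooly [0.997 0.077 0.001]
```

Call:
{"api": "move_arm", "payload": {
  "steps": [
    [0,0,0,0.0011,-0.0134,-0.0275,0.085],
    [0,0,0,0.0011,-0.0134,-0.0275,0.085],
    [0,0,0,0.0011,-0.0134,-0.0275,0.085],
    [0,0,0,0.0011,-0.0134,-0.0275,0.085],
    [0,0,0,0,0,0,0.085]
  ]
}}

```text
clock: 3.1
eef_pos: [609.6, -125.1, 61.2]
tool_rot: [-3.129, 0.576, 1.651]
force: [-0.9, -0.8, -0.5]
width: 84.6
gripper_force: 0.0
```

```bash
python3 - <<'E'
from h import *
s=telemetry.read_state(); r=R.from_euler('xyz',s['tool_rot']); print(s['eef_pos'],s['qpos'].round(2),'toolz',r.apply([0,0,1]).round(3),'tooly',r.apply([0,1,0]).round(3))
im,d=eyes.get_image('side'); cv2.imwrite('pics/s1.png',cv2.resize(im[110:330,250:530],None,fx=2.8,fy=2.7))
E
```

```text
[ 609.59480578 -125.14682931   61.23973653] [-0.22  0.88  0.11  1.8   0.82  0.7  -0.77] toolz [ 0.032 -0.544 -0.839] tooly [ 0.997  0.074 -0.01 ]
```

View pics/s1.png

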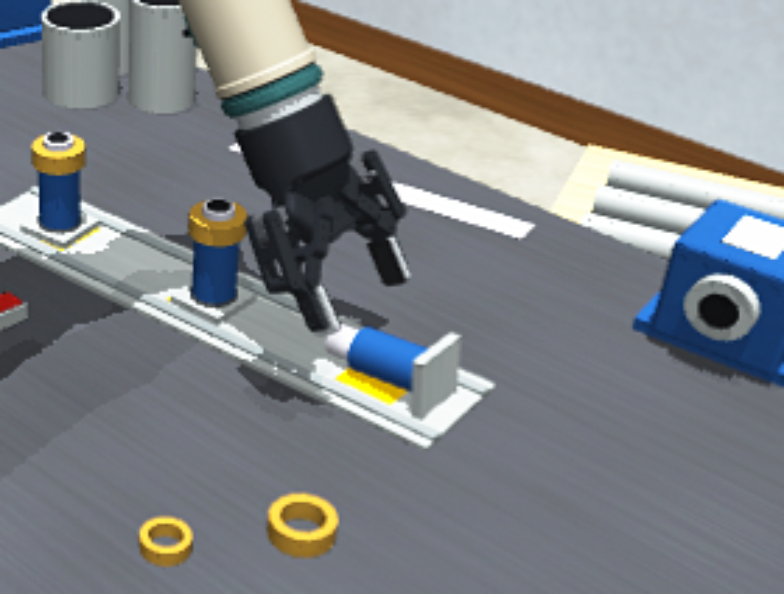

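The gripper is open above the post with the fingers on either side of the tube at crop px (370,350). It sits slightly off in x, which I'll correct before descending.

Call:
{"api": "move_arm", "payload": {
  "steps": [
    [0,0,0,0.006,0.0025,-0.008,0.085],
    [0,0,0,0.006,0.0025,-0.008,0.085],
    [0,0,0,0,0,0,0.085]
  ]
}}

```text
clock: 3.45
eef_pos: [626.0, -115.8, 47.8]
tool_rot: [-3.139, 0.572, 1.65]
force: [-0.8, 0.0, 0.2]
width: 84.9
gripper_force: 0.0
```

Call:
{"api": "move_arm", "payload": {
  "steps": [
    [0,0,0,-0.001,-0.008,-0.01,0.085],
    [0,0,0,-0.001,-0.008,-0.01,0.085],
    [0,0,0,0,0,0,0.085],
    [0,0,0,0,0,0,0.085]
  ]
}}

```text
clock: 3.85
eef_pos: [621.6, -134.7, 27.7]
tool_rot: [-3.136, 0.574, 1.649]
force: [-0.1, 0.2, -0.4]
width: 85.2
gripper_force: 0.0
```

Call:
{"api": "move_arm", "payload": {
  "steps": [
    [0,0,0,0.0005,-0.0035,-0.008,0.085],
    [0,0,0,0.0005,-0.0035,-0.007,0.085],
    [0,0,0,0,0,0,0.085],
    [0,0,0,0,0,0,0.085]
  ]
}}

```text
clock: 4.25
eef_pos: [623.1, -141.0, 12.8]
tool_rot: [-3.136, 0.574, 1.65]
force: [-0.1, 0.9, 0.2]
width: 85.1
gripper_force: 0.0
```

Call:
{"api": "move_arm", "payload": {
  "steps": [
    [0,0,0,0,0,0,0.02],
    [0,0,0,0,0,0,0.02],
    [0,0,0,0,0,0,0.02],
    [0,0,0,0,0,0,0.02],
    [0,0,0,0,0,0,0.02]
  ]
}}

```text
clock: 4.75
eef_pos: [623.6, -140.6, 13.6]
tool_rot: [-3.138, 0.574, 1.649]
force: [-0.6, 1.6, 3.6]
width: 34.4
gripper_force: 59.1
```

Call:
{"api": "move_arm", "payload": {
  "steps": [
    [0,0,0,0,0,0,0.02],
    [0,0,0,0,0,0,0.02],
    [0,0,0,0,0,0,0.02]
  ]
}}

```text
clock: 5.05
eef_pos: [623.6, -140.6, 13.6]
tool_rot: [-3.138, 0.574, 1.649]
force: [-1.1, 2.2, 5.3]
width: 34.0
gripper_force: 59.2
```

Call:
{"api": "move_arm", "payload": {
  "steps": [
    [0,0,0,0,0,0.004,0.02],
    [0,0,0,0,0,0.008,0.02],
    [0,0,0,0,0,0.012,0.02],
    [0,0,0,0,0,0.0,0.02],
    [0,0,0,0,0,0.0,0.02]
  ]
}}

```text
clock: 5.55
eef_pos: [623.6, -140.8, 37.5]
tool_rot: [-3.139, 0.573, 1.648]
force: [-0.7, -0.0, -4.0]
width: 34.5
gripper_force: 59.7
```

```bash
python3 - <<'E'
from h import *
s=telemetry.read_state(); print(s['eef_pos'],s['force'],s['torque'],s['width'],s['gripper_force'])
im,d=eyes.get_image('side'); cv2.imwrite('pics/s2.png',cv2.resize(im[150:310,280:480],None,fx=3.6,fy=3.6))
E
```

```text
[ 623.61285339 -140.79417295   37.53570107] [-0.66411042 -0.02392969 -3.98936853] [1.11342034 0.1076284  0.01808365] 34.47663441837531 59.66996490955353
```

View pics/s2.png

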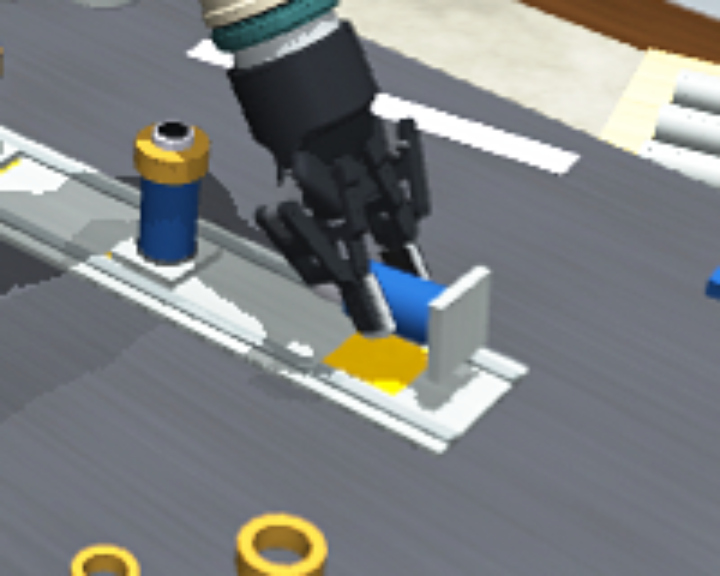

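Call:
{"api": "move_arm", "payload": {
  "steps": [
    [0,0,0,0,0,0.02,0.02],
    [0,0,0,0,0,0.02,0.02],
    [7.98,0.62,0,0,0.002,0,0.02],
    [7.98,0.62,0,0,0.002,0,0.02],
    [7.98,0.62,0,0,0.002,0,0.02]
  ]
}}

```text
clock: 6.1
eef_pos: [623.4, -134.0, 77.9]
tool_rot: [-3.138, 0.151, 1.652]
force: [-0.7, 0.2, -5.9]
width: 34.5
gripper_force: 60.1
```

Call:
{"api": "move_arm", "payload": {
  "steps": [
    [7.98,0.62,0,0,0.002,0,0.02],
    [7.98,0.62,0,0,0.002,0,0.02],
    [7.98,0.62,0,0,0.002,0,0.02],
    [7.98,0.62,0,0,0.002,0,0.02],
    [0,0,0,0,0,0,0.02]
  ]
}}

```text
clock: 6.6
eef_pos: [620.6, -136.5, 72.2]
tool_rot: [-3.131, -0.403, 1.635]
force: [-0.9, -0.8, -4.5]
width: 34.3
gripper_force: 60.2
```

```bash
python3 - <<'E'
from h import *
s=telemetry.read_state(); r=R.from_euler('xyz',s['tool_rot']); print(s['eef_pos'],s['qpos'].round(2),'toolz',r.apply([0,0,1]).round(3),'tooly',r.apply([0,1,0]).round(3),s['width'])
E
```

```text
[ 620.61925978 -136.47184423   72.1507558 ] [ 0.71  0.99 -0.65  1.51  0.19  0.91  0.21] toolz [-0.035  0.391 -0.92 ] tooly [ 0.998  0.068 -0.01 ] 34.338969479788666
```

Call:
{"api": "move_arm", "payload": {
  "steps": [
    [7.98,0.62,0,0,0.003,0.001,0.02],
    [7.98,0.62,0,0,0.003,0.001,0.02],
    [7.98,0.62,0,0,0.003,0.001,0.02],
    [7.98,0.62,0,0,0.003,0.001,0.02],
    [7.98,0.62,0,0,0.003,0.001,0.02]
  ]
}}

```text
clock: 7.1
eef_pos: [622.8, -113.5, 80.2]
tool_rot: [-3.135, -1.102, 1.646]
force: [0.6, 0.3, -4.8]
width: 34.4
gripper_force: 60.7
```

Call:
{"api": "move_arm", "payload": {
  "steps": [
    [0,0,0,0,0,0,0.02],
    [0,0,0,0,0,0,0.02]
  ]
}}

```text
clock: 7.3
eef_pos: [622.5, -111.4, 79.9]
tool_rot: [-3.132, -1.1, 1.645]
force: [1.5, 0.7, -2.8]
width: 34.3
gripper_force: 60.7
```

```bash
python3 - <<'E'
from h import *
s=telemetry.read_state(); r=R.from_euler('xyz',s['tool_rot']); print(s['eef_pos'],s['qpos'].round(2),'toolz',r.apply([0,0,1]).round(3),'tooly',r.apply([0,1,0]).round(3),s['width'],s['force'])
im,d=eyes.get_image('side'); cv2.imwrite('pics/s3.png',cv2.resize(im[130:310,270:490],None,fx=3.3,fy=3.3)); np.save('s3.npy',d)
E
```

```text
[ 622.47908512 -111.41783109   79.94201801] [ 0.91  1.37 -0.89  1.2  -0.08  1.34  0.48] toolz [-0.075  0.888 -0.454] tooly [ 0.997  0.082 -0.004] 34.300827066957744 [ 1.54365568  0.69218865 -2.76467528]
```

View pics/s3.png

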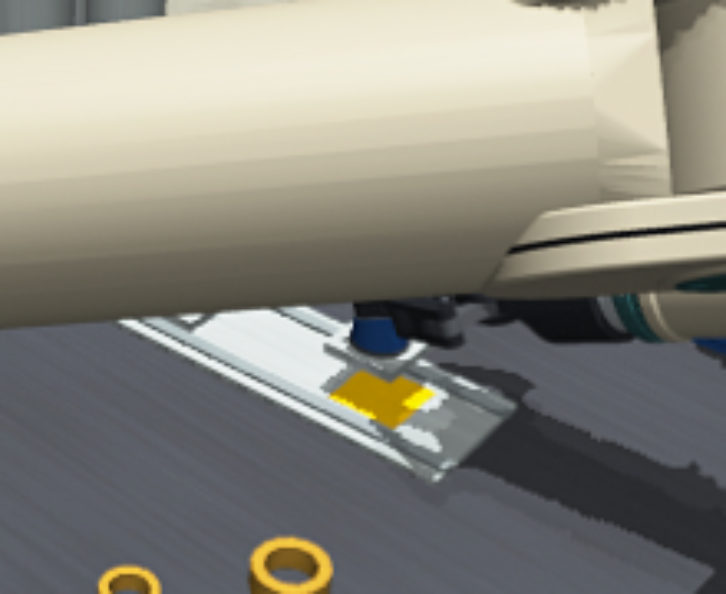

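Post is held upright over the yellow mark, with the plate at crop px (378,350) and the mark at (380,395). I'll check the tilt and position from the depth images.

```bash
python3 - <<'E'
from h import *
im,d=eyes.get_image('top'); C=cloud('top',d)
roi=(abs(C[...,0]-622)<45)&(abs(C[...,1]+130)<60)
cv2.imwrite('pics/t3.png',cv2.resize(im[120:220,330:450],None,fx=5,fy=5,interpolation=cv2.INTER_CUBIC))
Z=C[...,2]; 
for lo,hi in ((122,140),(104,122),(40,60),(30,52),(2,10)):
    m=roi&(Z>lo)&(Z<hi); 
    if m.sum(): print(lo,hi,m.sum(),np.percentile(C[m],[2,50,98],axis=0).round(1).tolist())
for n in('top',):
  for t in('post_foot','post_shoulder','mark0'):
    for o in finder.pinpoint(n,t)[:3]: print(n,t,toworld(n,o['location']).round(1),round(o['confidence'],2))
d=np.load('s3.npy'); C=cloud('side',d); roi=(abs(C[...,0]-622)<45)&(abs(C[...,1]+130)<60)
for lo,hi in ((24,50),(50,70)):
    m=roi&(C[...,2]>lo)&(C[...,2]<hi); p=C[m]
    if len(p): print('side',lo,hi,len(p),np.percentile(p,[1,50,99],axis=0).round(1).tolist())
E
```

```text
122 140 638 [[578.7, -189.2, 123.3], [624.3, -171.8, 132.9], [658.5, -110.4, 138.8]]
104 122 506 [[579.5, -175.3, 104.2], [612.2, -144.8, 112.3], [665.4, -105.7, 121.5]]
40 60 213 [[596.4, -139.3, 41.5], [614.7, -105.0, 48.5], [645.2, -96.5, 56.8]]
30 52 197 [[596.3, -140.1, 41.4], [615.4, -104.3, 48.3], [645.2, -96.4, 51.3]]
2 10 1234 [[578.1, -187.3, 2.3], [608.4, -107.3, 5.6], [665.0, -71.7, 9.6]]
top post_foot [ 625.5 -125.3   41. ] 0.75
top post_shoulder [ 625.  -119.8  112.3] 0.65
top mark0 [ 622.2 -130.6    4.2] 0.96
top mark0 [591.  198.9   5.6] 0.72
top mark0 [610.8  32.3   1.2] 0.68
side 24 50 247 [[595.5, -152.9, 38.0], [605.0, -137.6, 45.5], [642.7, -101.1, 49.8]]
side 50 70 119 [[603.4, -144.2, 50.3], [608.4, -133.4, 59.0], [622.3, -113.4, 69.2]]
```

View pics/t3.png

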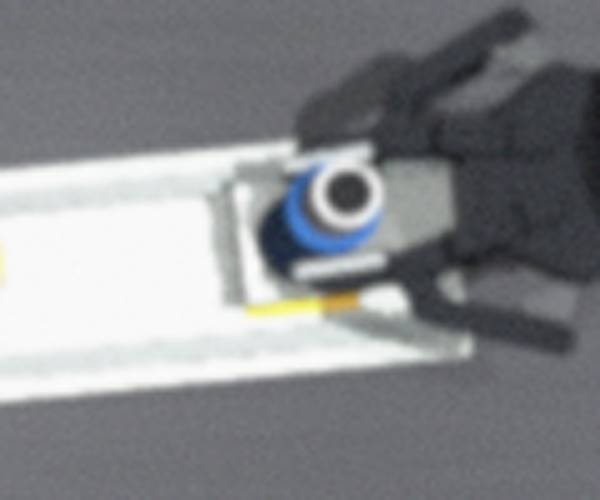

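```bash
cat >> h.py <<'E'
def ray(n,u,v,z):
    c,K,D,r,p=cam(n); q=cv2.undistortPoints(np.array([[[u,v]]],float),K,D)[0,0]
    g=r.apply([q[0],q[1],1]); return p+g*(z-p[2])/g[2]
yaw=np.deg2rad(4.65); LX=np.array([np.cos(yaw),np.sin(yaw)]); LY=np.array([-LX[1],LX[0]]); M0=np.array([622.4,-131.])
def lane(P): q=np.asarray(P)[...,:2]-M0; return np.stack([q@LX,q@LY],-1)
E
python3 - <<'E'
from h import *
im,d=eyes.get_image('top'); C=cloud('top',d)
g=cv2.cvtColor(im,cv2.COLOR_BGR2GRAY); hsv=cv2.cvtColor(im,cv2.COLOR_BGR2HSV)
print('spigot',lane(ray('top',330+347/5,120+190/5,135)))
# blue shoulder circle px centre
print('shoulder ring(330,208)',lane(ray('top',330+333/5,120+208/5,110)))
L=lane(C); Z=C[...,2]
m=(abs(L[...,0])<35)&(abs(L[...,1]-10)<45)&(Z>36)&(Z<56)&(hsv[...,1]<60)&(hsv[...,2]>90)
p=np.c_[L[m],Z[m]]; A=np.c_[p[:,:2],np.ones(len(p))]
x,*_=np.linalg.lstsq(A,p[:,2],rcond=None); print('plate',len(p),np.percentile(p,[2,50,98],axis=0).round(1).tolist(),'slopes',x.round(3))
m=(abs(L[...,0])<25)&(abs(L[...,1])<30)&(Z>100)&(Z<145)&(hsv[...,2]>110)&(hsv[...,1]<60)
print('ring',m.sum(),np.percentile(np.c_[L[m],Z[m]],[2,50,98],axis=0).round(1).tolist())
m=(abs(L[...,0])<25)&(abs(L[...,1])<35)&(Z>90)&(Z<145)&(hsv[...,0]>95)&(hsv[...,0]<130)&(hsv[...,1]>100)
print('blue',m.sum(),np.percentile(np.c_[L[m],Z[m]],[2,50,98],axis=0).round(1).tolist())
E
```

```text
spigot [3.76518598 8.97674458]
shoulder ring(330,208) [1.57118989 8.58474706]
plate 182 [[-22.9, 7.8, 43.6], [-1.2, 26.1, 50.1], [25.4, 32.8, 53.8]] slopes [-2.9000e-02 -4.7000e-02  5.1108e+01]
ring 201 [[-21.5, -8.2, 100.8], [-1.6, 7.4, 132.9], [24.5, 21.4, 140.0]]
blue 112 [[-13.3, -2.4, 92.6], [-5.4, 21.1, 111.8], [15.4, 26.8, 119.6]]
```

Call:
{"api": "move_arm", "payload": {
  "steps": [
    [0,0,0,0,-0.003,-0.01,0.02],
    [0,0,0,-0.001,-0.003,-0.01,0.02],
    [0,0,0,0,-0.003,-0.01,0.02],
    [0,0,0,0,0,-0.003,0.02],
    [0,0,0,0,0,0,0.02]
  ]
}}

```text
clock: 8.1
eef_pos: [622.1, -121.1, 48.2]
tool_rot: [-3.138, -1.103, 1.648]
force: [0.6, -0.5, -4.5]
width: 34.4
gripper_force: 60.7
```

Call:
{"api": "move_arm", "payload": {
  "steps": [
    [0,0,0,0,0,-0.001,0.02],
    [0,0,0,0,0,-0.001,0.02],
    [0,0,0,0,0,0,0.02]
  ]
}}

```text
clock: 8.4
eef_pos: [622.4, -120.7, 47.8]
tool_rot: [-3.141, -1.103, 1.652]
force: [-0.1, -2.5, 0.1]
width: 34.3
gripper_force: 60.9
```

Call:
{"api": "move_arm", "payload": {
  "steps": [
    [0,0,0,0,0,-0.001,0.02],
    [0,0,0,0,0,-0.001,0.02],
    [0,0,0,0,0,0,0.02]
  ]
}}

```text
clock: 8.7
eef_pos: [622.4, -120.8, 47.7]
tool_rot: [3.141, -1.106, 1.654]
force: [-2.6, -3.8, 6.7]
width: 34.4
gripper_force: 61.7
```

```bash
python3 - <<'E'
from h import *
s=telemetry.read_state(); print(s['eef_pos'],s['force'],s['torque'])
im,d=eyes.get_image('top'); C=cloud('top',d); cv2.imwrite('pics/t4.png',cv2.resize(im[120:220,330:450],None,fx=5,fy=5,interpolation=cv2.INTER_CUBIC))
hsv=cv2.cvtColor(im,cv2.COLOR_BGR2HSV); L=lane(C); Z=C[...,2]
m=(abs(L[...,0])<35)&(abs(L[...,1]-5)<35)&(Z>9.5)&(Z<22)&(hsv[...,1]<60)&(hsv[...,2]>90)
p=np.c_[L[m],Z[m]]; A=np.c_[p[:,:2],np.ones(len(p))]
x,*_=np.linalg.lstsq(A,p[:,2],rcond=None); print('plate',len(p),np.percentile(p,[2,50,98],axis=0).round(1).tolist(),'slopes',x.round(3))
m=(abs(L[...,0])<25)&(abs(L[...,1])<30)&(Z>88)&(Z<110)&(hsv[...,2]>110)&(hsv[...,1]<60)
print('ring',m.sum(),np.percentile(np.c_[L[m],Z[m]],[2,50,98],axis=0).round(1).tolist())
E
```

```text
[ 622.39121871 -120.76928002   47.70017568] [-2.64860529 -3.76673389  6.6518189 ] [-0.11630693  0.29598737  0.66425027]
plate 191 [[-32.5, -5.2, 9.5], [-7.0, 16.3, 13.4], [31.7, 24.5, 18.1]] slopes [-2.6000e-02  9.0000e-03  1.3245e+01]
ring 103 [[-11.5, -11.7, 92.4], [-1.4, 2.4, 99.7], [12.1, 11.7, 102.8]]
```

View pics/t4.png

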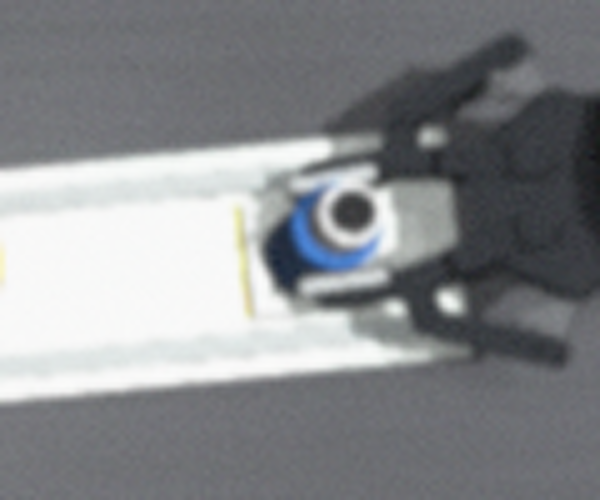

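The plate is flat, with its top at z about 13 and only a thin yellow sliver showing at crop (240,260). That puts it within about 1 mm of the mark's centre, so I'll release.

Call:
{"api": "move_arm", "payload": {
  "steps": [
    [0,0,0,0,0,0.001,0.02],
    [0,0,0,0,0,0,0.02],
    [0,0,0,0,0,0,0.045],
    [0,0,0,0,0,0,0.065],
    [0,0,0,0,0,0,0.075]
  ]
}}

```text
clock: 9.25
eef_pos: [622.4, -120.3, 45.7]
tool_rot: [-3.139, -1.103, 1.65]
force: [-0.5, 0.2, 0.0]
width: 72.5
gripper_force: 0.0
```

Call:
{"api": "move_arm", "payload": {
  "steps": [
    [0,0,0,0,0,0,0.075],
    [0,0,0,0,0,0,0.075],
    [0,0,0,0.0008,-0.0089,0.0045,0.075],
    [0,0,0,0.0016,-0.0178,0.009,0.075],
    [0,0,0,0.0016,-0.0178,0.009,0.075]
  ]
}}

```text
clock: 9.75
eef_pos: [626.3, -166.3, 69.1]
tool_rot: [-3.14, -1.103, 1.65]
force: [0.5, 0.1, 0.6]
width: 75.0
gripper_force: 0.0
```

Call:
{"api": "move_arm", "payload": {
  "steps": [
    [0,0,0,0.002,-0.03,0.015,0.075],
    [0,0,0,0.002,-0.03,0.02,0.075],
    [-8,-0.62,0,-0.01,-0.01,0.04,0.075],
    [-8,-0.62,0,-0.01,-0.01,0.04,0.075],
    [-8,-0.62,0,-0.01,-0.01,0.04,0.075]
  ]
}}

```text
clock: 10.25
eef_pos: [600.3, -257.2, 224.3]
tool_rot: [-3.139, -0.68, 1.646]
force: [0.9, -0.4, 1.3]
width: 75.1
gripper_force: 0.0
```

Call:
{"api": "move_arm", "payload": {
  "steps": [
    [-7.8,-0.6,0,-0.03,0.012,-0.006,0.075],
    [-7.8,-0.6,0,-0.03,0.012,-0.006,0.075],
    [-7.8,-0.6,0,-0.03,0.012,-0.006,0.075],
    [-7.8,-0.6,0,-0.03,0.012,-0.006,0.075],
    [-7.8,-0.6,0,-0.03,0.012,-0.006,0.075]
  ]
}}

```text
clock: 10.75
eef_pos: [449.7, -195.5, 195.0]
tool_rot: [-3.141, 0.005, 1.647]
force: [1.2, 0.2, -0.9]
width: 74.9
gripper_force: 0.0
```

Call:
{"api": "move_arm", "payload": {
  "steps": [
    [0,0,0,0,0,0,0.075],
    [0,0,0,0,0,0,0.075]
  ]
}}

```text
clock: 10.95
eef_pos: [450.2, -194.3, 194.7]
tool_rot: [-3.137, 0.001, 1.652]
force: [1.4, -0.1, 1.2]
width: 74.9
gripper_force: 0.0
```

```bash
cat >> h.py <<'E'
def look_post():
    im,d=eyes.get_image('top'); C=cloud('top',d); hsv=cv2.cvtColor(im,cv2.COLOR_BGR2HSV); L=lane(C); Z=C[...,2]
    m=(abs(L[...,0])<30)&(abs(L[...,1])<35)&(Z>9.5)&(Z<18)&(hsv[...,2]>90)
    print('plate',m.sum(),np.percentile(np.c_[L[m],Z[m]],[2,50,98],axis=0).round(1).tolist())
    m=(abs(L[...,0])<25)&(abs(L[...,1])<30)&(Z>88)&(Z<110)
    print('spigot',m.sum(),np.percentile(np.c_[L[m],Z[m]],[2,50,98],axis=0).round(1).tolist(),cv2.minEnclosingCircle(C[m][:,:2].astype(np.float32)))
    return im,C
E
python3 - <<'E'
from h import *
s=telemetry.read_state(); print(s['eef_pos'],s['tool_rot'],s['qpos'].round(2))
im,C=look_post(); cv2.imwrite('pics/t5.png',cv2.resize(im[120:310,330:500],None,fx=4,fy=3.1,interpolation=cv2.INTER_CUBIC))
im,d=eyes.get_image('side'); C=cloud('side',d); L=lane(C); m=(abs(L[...,0])<30)&(abs(L[...,1])<35)
for lo,hi in((74,77.5),(92,106)):
    q=m&(C[...,2]>lo)&(C[...,2]<hi); 
    if q.sum()>3: print('side',lo,q.sum(),np.percentile(np.c_[L[q],C[q][:,2]],[2,50,98],axis=0).round(1).tolist())
E
```

```text
[ 450.1639976  -194.2927191   194.68676245] [-3.13732385e+00  1.33977186e-03  1.65215783e+00] [ 0.77  0.52 -0.61  1.98  0.42  0.78 -0.01]
plate 237 [[-26.3, -24.6, 9.8], [-14.5, 12.3, 13.2], [22.8, 23.8, 17.5]]
spigot 147 [[-13.3, -11.6, 89.4], [-2.1, 0.7, 99.8], [9.6, 11.0, 102.4]] ((620.7634887695312, -132.27354431152344), 12.959575653076172)
side 74 59 [[-19.0, -20.9, 74.1], [-10.9, -10.9, 75.2], [13.2, 11.6, 77.4]]
side 92 109 [[-13.0, -17.2, 92.5], [-4.8, -6.2, 99.8], [10.1, 6.7, 102.0]]
```

View pics/t5.png

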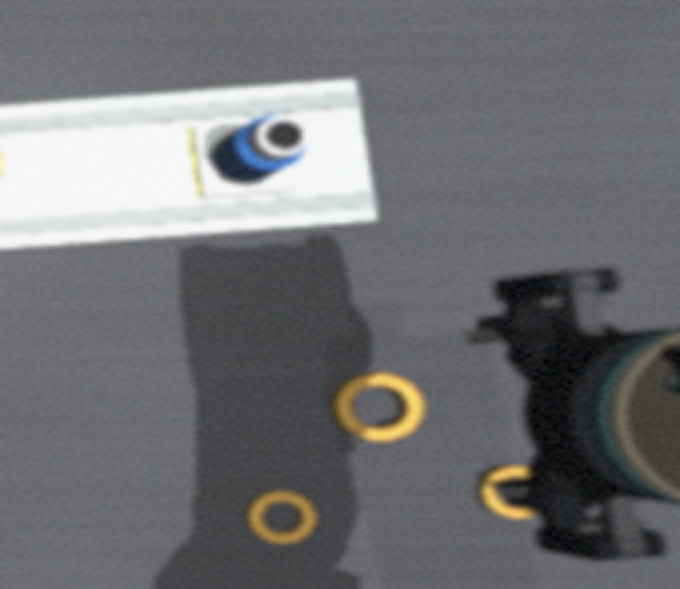

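Post stands upright on its own: spigot centre (620.8,-132.3) with the fitted circle at 26 mm, and its top at z about 100. The collar is at crop px (380,407). I'll descend on it now.

Call:
{"api": "move_arm", "payload": {
  "steps": [
    [0,0,0,-0.0005,-0.001,-0.042,0.075],
    [0,0,0,-0.0005,-0.001,-0.042,0.075],
    [0,0,0,-0.0005,-0.001,-0.042,0.075],
    [0,0,0,-0.0005,-0.001,-0.025,0.075],
    [0,0,0,0,0,0,0.075]
  ]
}}

```text
clock: 11.55
eef_pos: [447.6, -200.5, 39.1]
tool_rot: [-3.132, -0.002, 1.646]
force: [0.0, -0.4, 0.0]
width: 75.3
gripper_force: 0.0
```

Call:
{"api": "move_arm", "payload": {
  "steps": [
    [0,0,0,0,0,0,0.075],
    [0,0,0,0,0,0,0.075]
  ]
}}

```text
clock: 11.75
eef_pos: [450.0, -200.2, 43.7]
tool_rot: [-3.14, 0.001, 1.648]
force: [0.3, 0.1, 0.6]
width: 74.7
gripper_force: 0.0
```

Call:
{"api": "move_arm", "payload": {
  "steps": [
    [0,0,0,-0.001,0.001,-0.014,0.075],
    [0,0,0,-0.001,0.001,-0.014,0.075],
    [0,0,0,0,0,-0.006,0.075],
    [0,0,0,0,0,0,0.075],
    [0,0,0,0,0,0,0.075]
  ]
}}

```text
clock: 12.25
eef_pos: [447.1, -197.7, 9.4]
tool_rot: [-3.139, 0.001, 1.649]
force: [0.5, 0.3, 0.4]
width: 75.4
gripper_force: 0.0
```

Call:
{"api": "move_arm", "payload": {
  "steps": [
    [0,0,0,0,-0.0005,-0.004,0.075],
    [0,0,0,0.0005,0,-0.004,0.075],
    [0,0,0,0,0,0,0.075],
    [0,0,0,0,0,0,0.06],
    [0,0,0,0,0,0,0.03]
  ]
}}

```text
clock: 12.75
eef_pos: [447.0, -197.8, 0.6]
tool_rot: [-3.138, 0.0, 1.649]
force: [2.3, 0.3, 2.4]
width: 47.2
gripper_force: 1.4
```

Call:
{"api": "move_arm", "payload": {
  "steps": [
    [0,0,0,0,0,0,0.03],
    [0,0,0,0,0,0,0.03],
    [0,0,0,0,0,0,0.03],
    [0,0,0,0,0,0,0.03]
  ]
}}

```text
clock: 13.15
eef_pos: [447.1, -197.8, 1.2]
tool_rot: [-3.138, 0.001, 1.649]
force: [-0.5, 1.3, 5.9]
width: 43.8
gripper_force: 60.1
```

Call:
{"api": "move_arm", "payload": {
  "steps": [
    [0,0,0,0,0,0.02,0.03],
    [0,0,0,0,0,0.045,0.03],
    [0,0,0,0,0,0.045,0.03],
    [0,0,0,0,0,0.04,0.03],
    [0,0,0,0,0,0,0.03]
  ]
}}

```text
clock: 13.65
eef_pos: [449.9, -198.6, 155.0]
tool_rot: [3.138, 0.004, 1.649]
force: [1.2, 0.2, -2.0]
width: 43.7
gripper_force: 61.8
```

Call:
{"api": "move_arm", "payload": {
  "steps": [
    [0,0,0,0.035,0.013,0,0.03],
    [0,0,0,0.035,0.013,0,0.03],
    [0,0,0,0.035,0.013,0,0.03],
    [0,0,0,0.035,0.013,0,0.03],
    [0,0,0,0.033,0.013,0,0.03]
  ]
}}

```text
clock: 14.15
eef_pos: [620.4, -132.3, 149.0]
tool_rot: [-3.135, 0.0, 1.649]
force: [0.3, -0.2, -1.0]
width: 43.5
gripper_force: 61.8
```

Call:
{"api": "move_arm", "payload": {
  "steps": [
    [0,0,0,0,0,0,0.03],
    [0,0,0,0,0,0,0.03],
    [0,0,0,0,0,0,0.03]
  ]
}}

```text
clock: 14.45
eef_pos: [618.0, -133.6, 149.4]
tool_rot: [-3.134, 0.001, 1.649]
force: [0.6, 0.1, -1.8]
width: 44.1
gripper_force: 61.8
```

```bash
cat >> h.py <<'E'
from scipy.optimize import least_squares
def fitc(P,Rr,c0):
    f=lambda c:np.hypot(P[:,0]-c[0],P[:,1]-c[1])-Rr
    return least_squares(f,c0,loss='soft_l1',f_scale=1.).x
def compare(zlo,zhi):
    for n in('side','top'):
        im,d=eyes.get_image(n); C=cloud(n,d); hsv=cv2.cvtColor(im,cv2.COLOR_BGR2HSV); L=lane(C); Z=C[...,2]
        near=(abs(L[...,0])<32)&(abs(L[...,1])<32)
        br=near&(hsv[...,0]>12)&(hsv[...,0]<35)&(hsv[...,1]>110)&(Z>zlo)
        bl=near&(hsv[...,0]>95)&(hsv[...,0]<130)&(hsv[...,1]>100)&(Z>25)&(Z<68)
        sp=near&(Z>80)&(Z<97)&(hsv[...,1]<70)
        for nm,m,r in(('collar',br,23),('tube',bl,18),('spigot',sp,13)):
            if m.sum()>10: print(n,nm,m.sum(),fitc(C[m],r,M0).round(1),'z',np.percentile(Z[m],[2,98]).round(1),'px',np.argwhere(m).mean(0).round(0)[::-1])
        cv2.imwrite(f'pics/{n}_c.png',im)
E
python3 - <<'E'
from h import *
compare(110,200); print(telemetry.read_state()['eef_pos'])
a=cv2.imread('pics/side_c.png'); b=cv2.imread('pics/top_c.png')
x=cv2.resize(a[130:290,320:450],None,fx=3,fy=3,interpolation=cv2.INTER_CUBIC); y=cv2.resize(b[90:250,340:470],None,fx=3,fy=3,interpolation=cv2.INTER_CUBIC)
cv2.imwrite('pics/c1.png',np.hstack([x,y]))
E
```

```text
side collar 209 [ 612.6 -132.7] z [149.3 179.9] px [398. 190.]
side tube 291 [ 622.9 -134.9] z [27.1 67.1] px [388. 238.]
side spigot 87 [ 623.3 -134.7] z [80.2 96.4] px [391. 220.]
top collar 113 [ 617.4 -137.5] z [158.9 170.5] px [402. 160.]
top tube 71 [ 621.1 -132.7] z [29.2 67.2] px [388. 172.]
top spigot 28 [ 621. -133.] z [82.9 96.3] px [395. 166.]
[ 618.42971009 -133.94075458  150.06416523]
```

View pics/c1.png

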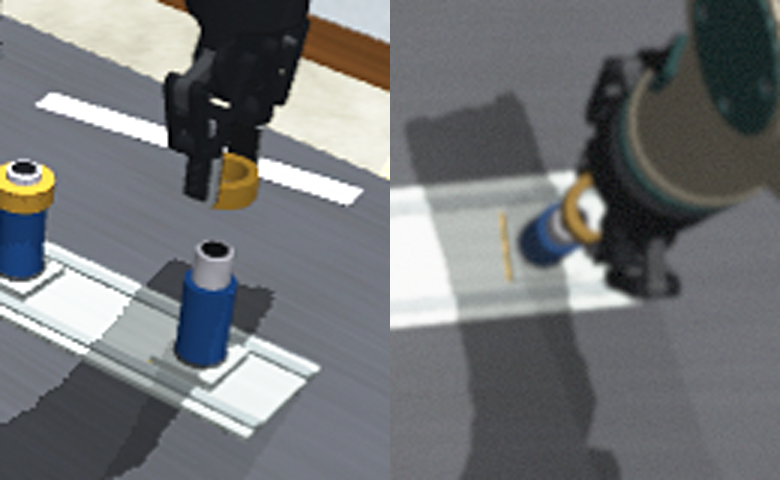

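The view (my tenth and last) shows the collar level in the fingers, at left panel px (235,182), above the free-standing post, spigot at (215,248). From here I'll go by numbers: move closer, then fit collar and spigot in the same frames.

Call:
{"api": "move_arm", "payload": {
  "steps": [
    [0,0,0,0.0015,0.0005,-0.012,0.03],
    [0,0,0,0.0015,0.0005,-0.012,0.03],
    [0,0,0,0,0,0,0.03],
    [0,0,0,0,0,0,0.03],
    [0,0,0,0,0,0,0.03]
  ]
}}

```text
clock: 15.05
eef_pos: [623.0, -131.7, 126.6]
tool_rot: [-3.137, 0.0, 1.649]
force: [0.5, 0.1, -1.3]
width: 43.4
gripper_force: 61.8
```

```bash
cat >> h.py <<'E'
def fitcol(P,c0):
    def f(c):
        r=np.hypot(P[:,0]-c[0],P[:,1]-c[1]); z=P[:,2]
        return np.min([abs(r-23),abs(r-15),np.hypot(abs(z-c[2]),np.maximum(0,abs(r-19)-4))],axis=0)
    best=None
    for dx in(-3,0,3):
        for dy in(-3,0,3):
            s=least_squares(f,np.array(c0)+[dx,dy,0],loss='soft_l1',f_scale=1.5)
            if best is None or s.cost<best.cost: best=s
    return best.x,best.cost/len(P)
def compare2(k=4):
    s=telemetry.read_state()['eef_pos']; print('tcp',s.round(1))
    for n in('side','top'):
        A,B,T=[],[],[]
        for _ in range(k):
            im,d=eyes.get_image(n); C=cloud(n,d); hsv=cv2.cvtColor(im,cv2.COLOR_BGR2HSV); L=lane(C); Z=C[...,2]
            near=(abs(L[...,0])<32)&(abs(L[...,1])<32)
            er=lambda m:cv2.erode(m.astype(np.uint8),np.ones((2,2)))>0
            br=near&(hsv[...,0]>12)&(hsv[...,0]<35)&(hsv[...,1]>110)&(Z>s[2]-8)&(Z<s[2]+22)
            A.append(C[br]); T.append(C[er(near&(hsv[...,0]>95)&(hsv[...,0]<130)&(hsv[...,1]>100)&(Z>20)&(Z<70))])
            B.append(C[near&(Z>78)&(Z<97)&(hsv[...,1]<70)&(hsv[...,2]>60)])
        A,B,T=map(np.vstack,(A,B,T))
        x,c=fitcol(A,[s[0],s[1],s[2]+17]); print(n,'collar',len(A),x.round(1),'cost',round(c,2))
        for nm,P,r in(('spigot',B,13),('tube',T,18)):
            if len(P)>20: print(n,nm,len(P),fitc(P,r,M0).round(1))
E
python3 - <<'E'
from h import *
compare2()
E
```

```text
tcp [ 623.  -131.7  126.6]
side collar 817 [ 623.8 -134.   143.2] cost 0.62
side spigot 393 [ 623.1 -134.9]
side tube 1146 [ 622.9 -134.9]
top collar 431 [ 622.3 -132.9  143.3] cost 0.4
top spigot 65 [ 621.2 -132.8]
top tube 190 [ 621.2 -132.6]
```

Call:
{"api": "move_arm", "payload": {
  "steps": [
    [0,0,0,-0.001,-0.0004,-0.008,0.03],
    [0,0,0,0,0,-0.008,0.03],
    [0,0,0,0,0,-0.005,0.03],
    [0,0,0,0,0,0,0.03],
    [0,0,0,0,0,0,0.03]
  ]
}}

```text
clock: 15.95
eef_pos: [621.7, -132.1, 105.2]
tool_rot: [-3.137, -0.0, 1.649]
force: [-0.7, -0.7, -0.2]
width: 43.5
gripper_force: 61.9
```

```bash
python3 - <<'E'
from h import *
compare2()
E
```

```text
tcp [ 621.7 -132.1  105.2]
side collar 780 [ 622.8 -134.2  122. ] cost 0.57
side spigot 379 [ 623.1 -134.7]
side tube 1144 [ 622.9 -134.9]
top collar 407 [ 622.5 -133.7  122.3] cost 0.77
top tube 194 [ 621.2 -132.7]
```

Call:
{"api": "move_arm", "payload": {
  "steps": [
    [0,0,0,0,0,-0.003,0.03],
    [0,0,0,0,0,-0.003,0.03],
    [0,0,0,0,0,-0.003,0.03],
    [0,0,0,0,0,0,0.03]
  ]
}}

```text
clock: 16.75
eef_pos: [621.3, -132.2, 95.9]
tool_rot: [-3.136, -0.0, 1.649]
force: [0.4, -0.7, -1.5]
width: 44.1
gripper_force: 61.9
```

Call:
{"api": "move_arm", "payload": {
  "steps": [
    [0,0,0,0.0003,0,-0.004,0.03],
    [0,0,0,0,0,-0.004,0.03],
    [0,0,0,0,0,-0.004,0.03],
    [0,0,0,0,0,-0.003,0.03],
    [0,0,0,0,0,0,0.03]
  ]
}}

```text
clock: 17.25
eef_pos: [621.7, -132.2, 80.9]
tool_rot: [-3.136, 0.0, 1.649]
force: [-1.5, -0.9, -1.3]
width: 43.9
gripper_force: 61.9
```

```bash
python3 - <<'E'
from h import *
compare2(2); print(telemetry.read_state()['force'])
E
```

```text
tcp [ 621.7 -132.2   80.9]
side collar 284 [ 622.4 -134.3   97.7] cost 0.53
side spigot 73 [ 607.6 -140. ]
side tube 568 [ 622.9 -134.9]
top collar 194 [ 621.5 -133.1   98. ] cost 0.4
top spigot 51 [ 621.1 -130.9]
top tube 45 [ 621.4 -132.5]
[-0.21476298 -0.17418628 -1.25053838]
```

Call:
{"api": "move_arm", "payload": {
  "steps": [
    [0,0,0,0,0,-0.002,0.03],
    [0,0,0,0,0,-0.001,0.03],
    [0,0,0,0,0,-0.001,0.03],
    [0,0,0,0,0,0,0.03],
    [0,0,0,0,0,0,0.03]
  ]
}}

```text
clock: 17.95
eef_pos: [622.1, -132.2, 77.5]
tool_rot: [-3.137, 0.0, 1.649]
force: [-0.8, 0.1, -1.3]
width: 43.7
gripper_force: 61.9
```

Call:
{"api": "move_arm", "payload": {
  "steps": [
    [0,0,0,0,0,-0.001,0.03],
    [0,0,0,0,0,-0.001,0.03],
    [0,0,0,0,0,0,0.03]
  ]
}}

```text
clock: 18.25
eef_pos: [622.2, -132.3, 76.3]
tool_rot: [-3.138, 0.001, 1.649]
force: [-2.8, -0.1, 4.4]
width: 43.4
gripper_force: 62.4
```

Call:
{"api": "move_arm", "payload": {
  "steps": [
    [0,0,0,0,0,-0.001,0.03],
    [0,0,0,0,0,0,0.03],
    [0,0,0,0,0,0,0.03]
  ]
}}

```text
clock: 18.55
eef_pos: [622.3, -132.2, 76.2]
tool_rot: [-3.138, 0.001, 1.649]
force: [-3.5, -0.7, 11.4]
width: 43.7
gripper_force: 63.0
```

```bash
python3 - <<'E'
from h import *
compare2(3); print(telemetry.read_state()['force'])
E
```

```text
tcp [ 622.3 -132.2   76.2]
side collar 384 [ 622.3 -134.4   92.9] cost 0.66
side spigot 165 [ 607.8 -138.1]
side tube 844 [ 622.8 -134.8]
top collar 272 [ 621.2 -133.6   93. ] cost 0.43
top spigot 104 [ 621.6 -131.3]
top tube 46 [ 621.3 -132.5]
[-3.56674694 -0.28647808 11.18523244]
```

The collar's top is at z = 93 (75 + 18), with an 11 N upward reaction that didn't move it any lower, so it is seated on the shoulder. Releasing.

Call:
{"api": "move_arm", "payload": {
  "steps": [
    [0,0,0,0,0,0.0015,0.03],
    [0,0,0,0,0,0,0.03],
    [0,0,0,0,0,0,0.06],
    [0,0,0,0,0,0,0.075],
    [0,0,0,0,0,0,0.075]
  ]
}}

```text
clock: 19.35
eef_pos: [622.1, -132.2, 75.9]
tool_rot: [-3.137, 0.0, 1.649]
force: [0.1, 0.1, 0.1]
width: 75.2
gripper_force: 0.0
```

Call:
{"api": "move_arm", "payload": {
  "steps": [
    [0,0,0,0,0,0,0.075],
    [0,0,0,0,0,0.01,0.075],
    [0,0,0,0,0,0.02,0.075],
    [0,0,0,0,0,0.03,0.075],
    [0,0,0,0,0,0.04,0.075]
  ]
}}

```text
clock: 19.85
eef_pos: [620.9, -132.2, 176.3]
tool_rot: [-3.134, -0.001, 1.649]
force: [0.5, -0.9, -0.4]
width: 75.1
gripper_force: 0.0
```

Call:
{"api": "move_arm", "payload": {
  "steps": [
    [0,0,0,-0.03,-0.02,0.03,0.075],
    [0,0,0,-0.04,-0.025,0,0.075],
    [0,0,0,-0.04,-0.025,0,0.075],
    [0,0,0,-0.02,-0.02,0,0.075],
    [0,0,0,0,0,0,0.075]
  ]
}}

```text
clock: 20.35
eef_pos: [488.2, -226.6, 206.6]
tool_rot: [-3.134, 0.003, 1.643]
force: [-0.3, -0.2, 0.4]
width: 75.0
gripper_force: 0.0
```

```bash
python3 - <<'E'
from h import *
for n in('top','side'):
    im,d=eyes.get_image(n); C=cloud(n,d); hsv=cv2.cvtColor(im,cv2.COLOR_BGR2HSV); L=lane(C); Z=C[...,2]
    near=(abs(L[...,0])<32)&(abs(L[...,1])<32)
    br=near&(hsv[...,0]>12)&(hsv[...,0]<35)&(hsv[...,1]>110)&(Z>60); print(n,'collar',br.sum(),fitcol(C[br],[621,-133,93])[0].round(1),'lane',lane(fitcol(C[br],[621,-133,93])[0]).round(1))
    sp=near&(Z>96); print('spigot top',np.percentile(C[sp],[2,50,98],axis=0).round(1).tolist())
    for y0,nm in ((30,'A'),(200,'B')):
        q=C[(Z>80)&(C[...,0]>560)&(C[...,0]<650)&(abs(C[...,1]-y0)<40)]; print(nm,cv2.minEnclosingCircle(q[:,:2].astype(np.float32)))
    for t in('magnet_square','spray_can'):
        for o in finder.pinpoint(n,t)[:1]: print(t,toworld(n,o['location']).round(1))
print(telemetry.read_state()['eef_pos'],telemetry.read_state()['clock'])
E
```

```text
top collar 189 [ 621.9 -133.7   92.4] lane [-0.7 -2.6]
spigot top [[608.9, -143.1, 96.3], [620.6, -131.3, 100.0], [634.8, -121.0, 103.1]]
A ((607.2356567382812, 27.620553970336914), 23.163686752319336)
B ((594.81591796875, 199.8888702392578), 22.97261619567871)
magnet_square [445.6 156.5   1.8]
spray_can [440.1 388.4  -3.8]
side collar 207 [ 623.5 -134.7   92.8] lane [ 0.8 -3.8]
spigot top [[611.3, -148.3, 97.1], [621.3, -141.4, 100.1], [633.7, -130.1, 102.5]]
A ((606.821044921875, 24.22130584716797), 24.88947105407715)
B ((593.677978515625, 195.62660217285156), 24.678569793701172)
magnet_square [450.5 158.9   2.5]
spray_can [441.3 392.2  -1.7]
[ 493.2950435  -220.90128115  206.31874668] 20.65
```

```bash
python3 -c "
from h import *
print(ctrl.finish_job())"
```

```text
the job is handed in; nothing more can be done
None
```

The post foot stands upright and released on the free mark (mark0), within 1–3 mm of its centre. The largest brass collar is seated on its shoulder, and the neighbours, magnet square and spray can measured as unmoved when I handed the job in at about 21 s.

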